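Mark two sides of a keepsake box in the hand press

ROBOT

A 6-joint arm with a two-finger parallel gripper is mounted at the origin on a cart in front of the work surface, level with it; the furniture and walls round the work are solid. World frame = base frame: x ahead of the robot, y to its left, z up, the work surface at z = 0. Lengths are in m, angles in rad, forces in N, time in s.
With the tool pointing down it reaches from about 0.35 to 0.975 m from the base axis. Payload 4.9 kg.
Tool frame: the origin (TCP) lies between the finger pads, 19 mm behind the fingertips; this is the grasp point; y points along the fingers, z is the direction in which the jaws open and shut, and the axes are right-handed (so a half turn about y gives the same grasp; the last joint's range is limited). The gripper opens to 85 mm and grips with 20 to 120 N. Pads are 22 mm wide; open, the fingers measure 114 mm over their backs; the gripper's body (76 mm by 85 mm) begins 54 mm behind the grasp point. The pads swing forward as they close: fully open they stand 13 mm farther back than shut.
Start: joints at [-1.249, 0.053, 1.613, -0, 1.476, -0.119], TCP at [0.267, -0.565, 0.25] pointing down, gripper open.
Joint ranges: [-3.01, 3.01], [-1.01, 2.22], [0.06, 2.58], [-1.02, 4.17], [0.09, 2.62], [-3.14, 3.14]. Speed limits (rad/s): [2.57, 2.57, 3.14, 3.14, 3.14, 3.14].

INTERFACE

Orientations are given as [roll, pitch, yaw] about the fixed x, y, z axes, in that order (R = Rz(yaw) Ry(pitch) Rx(roll)).
In Python, from rig import state, capture, hand_in gives the robot as it stands.
- The arm moves only by the tool move_arm, never from a script. Its argument "targets" is a list of rows, each a list of 7 numbers: the shift along the tool's x, y, z in m, then the turn, a rotation vector about the tool's x, y, z in rad, then the finger opening in m, from 0 to 0.0854. A call has 1 to 8 rows; each row is the pose to reach, as a shift and turn from the pose commanded when the call began, along the tool's axes at that moment; what a row does not reach only later rows make up. A row lasts 1/10 s, in which the tool goes at most 50 mm and 8.59 degrees, less where a joint would pass 70% of its speed; a pose out of reach is approached as far as the arm can. A call with a gripper value outside its range is refused whole. The fingers move at their own pace and stop on an object; "squeeze" is the grip in N (left out, the last holds). Time passes only in rows, so rows that repeat a pose let the fingers close. It gives the time, the measured TCP pose, the force and the opening at its end, in the units of the state.
- state(): the state, without advancing time (a new reading comes with each control period).
- capture(name): name is "scene" or "side" or "wrist"; returns a dict with "frame" (480x640x3 uint8, red, green, blue), "fx", "fy", "cx", "cy" (pixels), "cam_to_world" (4x4, takes a point from camera to world coordinates). Camera axes: x right, y down, z forward; pixel columns grow to the right and rows downward; lengths in m; the calibration is good to about 2 mm. A picture is of the moment at which its call begins. There is no depth.
- hand_in(): hands the job in, once; it reports no verdict.
The state is a dict: "time": time; "qpos": joint angles; "dq": joint speeds; "joint_torque": joint torques, N m; "ee_pos": TCP position; "orientation": TCP orientation; "force": force on the tool from outside, world axes, zero at the start; "moment": the same for the moment, N m; "grip_width": finger opening in m.
Only numpy, scipy, OpenCV 4.12 (cv2) and the standard library are available. Lean on these libraries where they do the work, as an engineer would, in place of code of your own. Each camera call takes 0.05 s, during which the arm holds its last target. There are 200 camera calls.

TASK

Mark the two upright sides of the dark wooden keepsake box that meet at its bevelled corner. Set the box flat on the bed of the hand press with its long side of the two facing the marking bar and centred on it, let go, and crank the jaw up until the bar is pushed flush into the fixed jaw; then crank back, turn the box a quarter turn so that the end next to the bevel meets the bar, centred likewise, crank the jaw up again and leave the box clamped there with the bar flush. Keep the box upright, and do not shift or tip the two jars or the tape roll.

Things in the scene. Friction and masses are not known exactly. Their poses are not given: they have to be found in the camera images.
- keepsake_box: Workpiece: dark wooden box, 110 (its x) by 76 (its y) by 48 mm high, 0.35 kg. On its top, in the middle, an upright grip rib 64 mm long (along its x), 16 mm thick, from 48 to 82 mm above the underside. The upright corner at its +x +y is cut off by a 18 mm bevel (18 mm off each side); the other three are square. Origin: centre of the underside. Any yaw.
- long_side (a point): Middle of the box's long side next to the bevel (its +y side; the first to be marked), 25 mm above the underside.
- end_side (a point): Middle of the box's end next to the bevel (its +x side; the second to be marked), 25 mm above the underside.
- rib_grip (a point): Point in the rib, 70 mm above the underside of the box on its centre line; with the TCP here the fingertips just clear the lid.
- press: Grey hand press, fixed. Origin: underside, on the centre line between the jaws; x points from the moving to the fixed jaw (pressing direction), z up. Flat bed 12 mm above the table, 124 mm wide, open at its sides. Fixed jaw: 100 mm wide, face at x = 60 mm, top 55 mm above the table. Gear housing: x = -185 to -110 mm, top 52 mm above the table.
- bar_face (a point): Middle of the face of the spring-loaded marking bar (20 mm wide, 22 mm high, dark steel) that stands 6 mm out of the fixed jaw's face; on the centre line of the press, 37 mm above the table.
- die_bar (a joint): How far the bar is pushed in, m: 0 is out, 0.006 is flush with the fixed jaw's face. The spring needs about 6 N at flush.
- jaw: Steel moving jaw, 96 mm wide, 24 mm thick, top 55 mm above the table. Origin: foot of its pressing face (centre). It slides along the press's x from x = -74 mm (crank 0) by 34 mm per radian of the crank.
- crank (a joint): Crank angle, rad: 0 is the jaw fully back (128 mm between jaw and bar); grows clockwise seen from above as the jaw advances; end stop 2.15. The bar is flush at about 1.71 with 76 mm of box between the jaws, 0.71 with 110 mm. It stays where it is left; turning takes about 6 N at the grip, 9 N when pressing.
- crank_grip (a point): Grip point in the crank's upright black grip (a round sleeve that turns freely, 19 mm thick, from 69 to 117 mm above the table): on its axis, 95 mm above the table. It moves on a circle of 65 mm radius about the crank's upright axis.
- crank_pivot (a point): Point on the crank's upright axis (press frame x = -135 mm, y = -34 mm), 90 mm above the table. Seen from there the grip lies at 234 degrees minus the crank angle, counted counter-clockwise from the press's x axis.
- sweets_jar: Bystander: jar of sweets, 92 mm wide, 171 mm high; origin at the centre of its foot.
- nut_jar: Bystander: jar of nuts, 91 mm wide, 181 mm high; origin at the centre of its foot.
- tape_roll: Bystander: roll of tape lying flat, 96 mm wide, 48 mm high; origin at the centre of its underside.
There are look-alikes about, which are no part of the job. There is more than one size of the keepsake_box; the one meant has the size given above.

How it is judged:
On the way:
1. first pass: the box, let go, is clamped by the jaw with its long side next to the bevel flat against the fixed jaw, centred on the bar, the bar pushed in (x of long_side in the frame of press above 0.055 m and y of long_side in the frame of press between -0.01 and 0.01 m and angle between the y axis of keepsake_box and the x axis of press, either way round below 0.06 rad and angle between keepsake_box's own z axis and vertical below 0.06 rad and value of joint die_bar above 0.004 m and contact force between keepsake_box and jaw above 1 N and contact force between keepsake_box and the fingers below 0.5 N), for 0.2 s.
At the end, for the whole second after the job is handed in: The box rests flat and still in the press, its end next to the bevel square (within 0.06 rad) to the bar and centred on it (within 10 mm), the bar pushed in at least 4 of its 6 mm, the jaw still bearing on the opposite end (over 1 N) and the robot clear (x of end_side in the frame of press above 0.055 m and y of end_side in the frame of press between -0.01 and 0.01 m and angle between the x axis of keepsake_box and the x axis of press, either way round below 0.06 rad and angle between keepsake_box's own z axis and vertical below 0.06 rad and value of joint die_bar above 0.004 m and contact force between keepsake_box and jaw above 1 N and contact force between keepsake_box and the fingers below 0.5 N and linear speed of keepsake_box below 0.01 m/s and angular speed of keepsake_box below 0.05 rad/s); the robot touches nothing.
It fails at once if sweets jar was shifted more than 25 mm or tipped (distance of sweets_jar from where it was at the start of the episode above 0.025 m or angle between sweets_jar's own z axis and vertical above 0.3 rad).
It fails at once if nut jar was shifted more than 25 mm or tipped (distance of nut_jar from where it was at the start of the episode above 0.025 m or angle between nut_jar's own z axis and vertical above 0.3 rad).
It fails at once if tape roll was shifted more than 25 mm (distance of tape_roll from where it was at the start of the episode above 0.025 m).
It fails at once if the box was tipped over (angle between keepsake_box's own z axis and vertical above 0.8 rad).
It also fails if it takes over 72 s, if anything falls off the work surface, if the arm or the gripper's body presses on something with over 40 N, if the wrist force passes 120 N, or if a joint passes its speed limit or range.

## Working session

There is one attempt and no reset: what is moved stays moved. The work goes in short steps, Python scripts to look and compute and a tool call to move; the robot and the scene stay as the last step left them, time stands still between calls to the robot, and variables do not carry over. Pictures are saved under pics/ and viewed, about 8 in all and at most 12, crops included, and the job is handed in when it is done.

Besides the shell and the picture viewer there is one more tool, called after "Call:" as name(argument=value, ...), one argument or row to a line, values as JSON. move_arm: Moves the arm, as the interface text tells. Its arguments: {"type":"object","properties":{"targets":{"type":"array"},"squeeze":{"type":"number"}},"required":["targets"]}

```bash
mkdir -p pics; python3 - <<'E'
from rig import state,capture
import cv2,numpy as np
print(state())
for n in ["scene","side"]:
    c=capture(n); cv2.imwrite(f"pics/{n}0.png",c["frame"][:,:,::-1])
    np.savez(f"{n}0.npz",**c); print(n,c["fx"],c["cx"],c["cy"],np.round(c["cam_to_world"],3).tolist())
E
```

```text
{'time': 0.0, 'qpos': array([-1.24898380e+00,  5.33568319e-02,  1.61425669e+00, -2.77709186e-05,
        1.47599816e+00, -1.18989616e-01]), 'dq': array([-1.65399614e-03,  2.79361267e-06,  1.15992636e-03, -1.05500352e-03,
       -2.39834801e-03, -1.45839057e-03]), 'joint_torque': array([ 1.96744768e-03, -3.93663061e+01, -3.70178103e+01, -1.74291796e-05,
        6.93736816e-03,  5.70820660e-06]), 'ee_pos': array([ 0.26648383, -0.56471178,  0.24878528]), 'orientation': array([-1.57280437e+00,  2.12232342e-04, -2.70078806e+00]), 'force': array([ 0.50562656,  0.10554777, -0.08635665]), 'moment': array([ 0.01758044, -0.0148501 ,  0.08084876]), 'grip_width': 0.08546990420752741}
scene 572.1250873571249 313.37601703478435 233.02708314336454 [[0.751, -0.508, 0.421, -0.151], [-0.66, -0.568, 0.492, -0.789], [-0.011, -0.648, -0.762, 1.293], [0.0, 0.0, 0.0, 1.0]]
side 587.3151735525291 321.3357851723216 240.64390958036526 [[-0.999, 0.033, -0.01, 0.542], [0.027, 0.555, -0.831, 1.263], [-0.022, -0.831, -0.556, 0.952], [0.0, 0.0, 0.0, 1.0]]
```

View pics/scene0.png

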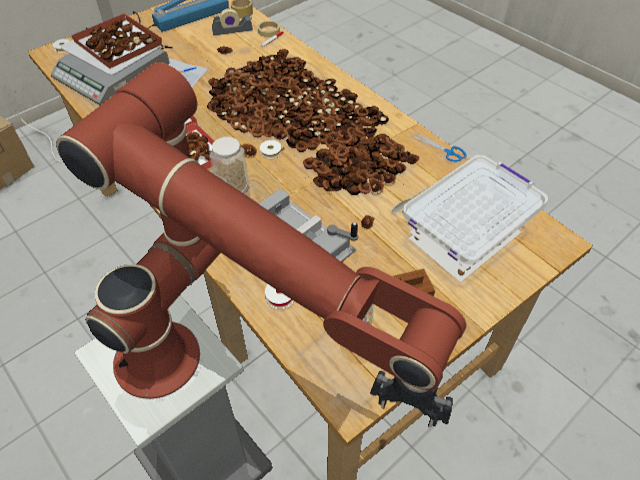

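View pics/side0.png

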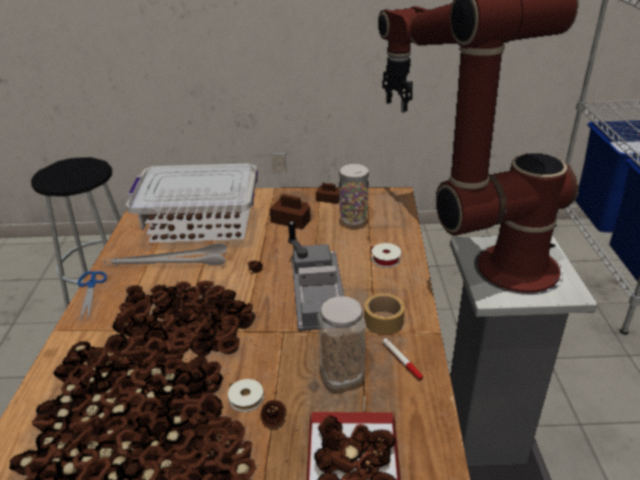

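```bash
cat > h.py <<'E'
import numpy as np,cv2
from rig import state,capture,hand_in
def snap(n,f):
    c=capture(n); np.savez(f+".npz",**c); cv2.imwrite(f"pics/{f}.png",c["frame"][:,:,::-1]); return c
def ray(c,u,v,z):
    T=c["cam_to_world"]; d=T[:3,:3]@np.array([(u-c["cx"])/c["fx"],(v-c["cy"])/c["fy"],1]); o=T[:3,3]
    return (o+d*(z-o[2])/d[2]).round(4)
def proj(c,p):
    T=c["cam_to_world"]; q=T[:3,:3].T@(np.array(p)-T[:3,3]); return [round(float(c["fx"]*q[0]/q[2]+c["cx"]),1),round(float(c["fy"]*q[1]/q[2]+c["cy"]),1)]
E
python3 - <<'E'
from h import *
c=np.load("side0.npz")
im=c["frame"][165:345,240:440,::-1]
cv2.imwrite("pics/crop1.png",cv2.resize(im,None,fx=3.3,fy=3.3,interpolation=cv2.INTER_CUBIC)[:600])
for n,u,v,z in [("boxL",290,212,.05),("boxS",328,192,.04),("press bl",300,327,0),("press br",343,322,0),("grip",292,228,.117)]: print(n,ray(c,u,v,z))
E
```

```text
boxL [ 0.6148 -0.2458  0.05  ]
boxS [ 0.4965 -0.3789  0.04  ]
press bl [ 0.5856  0.2077 -0.    ]
press br [0.4819 0.1953 0.    ]
grip [ 0.6027 -0.0509  0.117 ]
```

View pics/crop1.png

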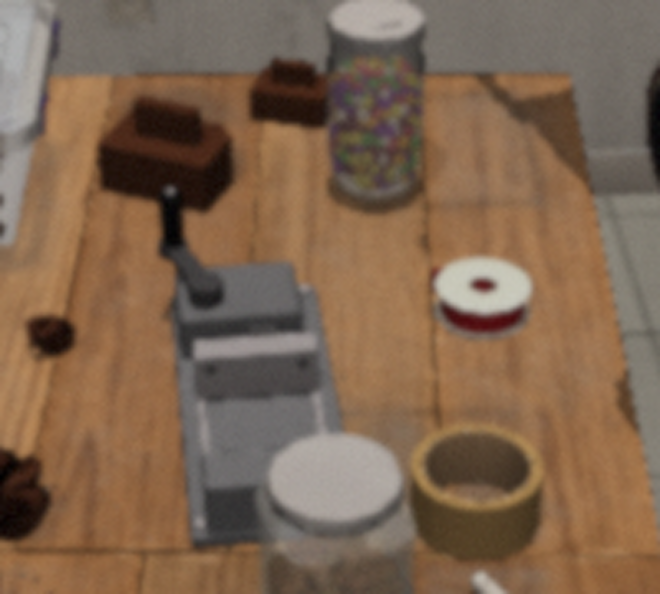

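Call:
move_arm(
  targets=[
    [-0.04,-0.03,-0.02,0,0,0,0.085],
    [-0.09,-0.06,-0.045,0,0,0,0.085],
    [-0.14,-0.09,-0.07,0,0,0,0.085],
    [-0.19,-0.12,-0.095,0,0,0,0.085],
    [-0.24,-0.15,-0.12,0,0,0,0.085],
    [-0.29,-0.15,-0.145,0,0,0,0.085],
    [-0.34,-0.15,-0.17,0,0,0,0.085],
    [-0.38,-0.15,-0.19,0,0,0,0.085],
  ],
)

```text
time: 0.9
ee_pos: [0.4935, -0.2763, 0.3962]
orientation: [-1.57, 0.001, -2.701]
force: [1.2, 0.1, 0.3]
grip_width: 0.0849
```

Call:
move_arm(
  targets=[
    [-0.03,0,-0.02,0,0,0,0.085],
    [-0.03,0,-0.02,0,0,0,0.085],
    [-0.03,0,-0.02,0,0,0,0.085],
  ],
)

```text
time: 1.2
ee_pos: [0.5113, -0.2465, 0.3948]
orientation: [-1.571, -0.001, -2.699]
force: [0.3, 0.4, 0.1]
grip_width: 0.0853
```

```bash
python3 - <<'E'
from h import *
c=snap("wrist","w1"); s=state(); print(s["time"],s["ee_pos"],s["orientation"],s["qpos"]); print(c["fx"],np.round(c["cam_to_world"],3).tolist())
E
```

```text
1.25 [ 0.51088813 -0.24728421  0.39485862] [-1.57131435e+00 -9.06489739e-04 -2.70072213e+00] [-5.81659106e-01 -1.27850845e-01  1.55152765e+00 -5.09197034e-04
  1.71883039e+00  5.48192054e-01]
357.83973671147777 [[0.428, -0.869, -0.249, 0.575], [-0.904, -0.411, -0.118, -0.217], [-0.0, 0.275, -0.961, 0.518], [0.0, 0.0, 0.0, 1.0]]
```

View pics/w1.png

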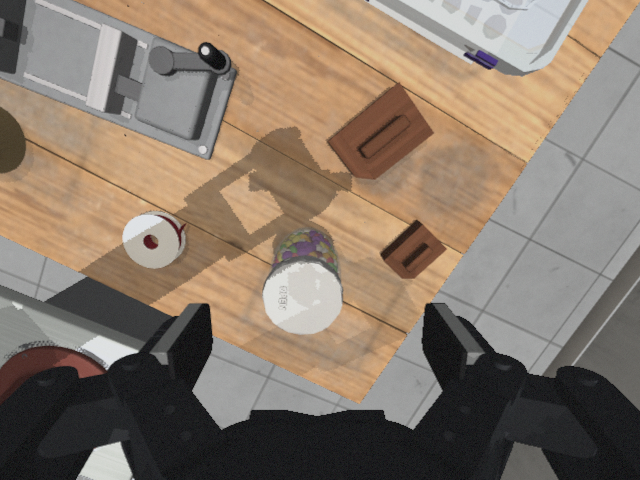

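```bash
python3 - <<'E'
from h import *
c=np.load("w1.npz"); im=c["frame"][:,:,::-1].copy()
a=cv2.resize(im[75:190,315:450],None,fx=4,fy=4,interpolation=cv2.INTER_CUBIC)
b=cv2.resize(im[0:165,0:250],None,fx=3,fy=3,interpolation=cv2.INTER_CUBIC)
W=np.zeros((600,800,3),np.uint8); 
a=cv2.resize(im[75:190,315:450],(405,345),interpolation=cv2.INTER_CUBIC) #3x
b=cv2.resize(im[0:85*2,0:250],(600,408),interpolation=cv2.INTER_CUBIC) #2.4x
cv2.imwrite("pics/boxcrop.png",cv2.resize(im[75:190,315:450],None,fx=5,fy=5,interpolation=cv2.INTER_CUBIC))
# box mask
hsv=cv2.cvtColor(im,cv2.COLOR_BGR2HSV)
for (u,v) in [(380,120),(350,120),(385,135),(345,165),(420,180),(300,60),(180,105),(60,50)]: print((u,v),im[v,u],hsv[v,u])
m=((hsv[...,2]<150)&(hsv[...,1]>110)).astype(np.uint8)
m[:, :315]=0;m[:,450:]=0;m[:75]=0;m[195:]=0
cs,_=cv2.findContours(m,0,2); k=max(cs,key=cv2.contourArea)
print(cv2.contourArea(k)); p=cv2.approxPolyDP(k,3,True)[:,0]
for q in p: print(q,ray(c,*q,0.048),ray(c,*q,0))
for n,u,v,z in [("grip",208,50,.117),("jar lid",303,297,.171),("tape? reel",152,240,.03)]: print(n,ray(c,u,v,z))
E
```

```text
(380, 120) [ 63  84 128] [ 10 129 128]
(350, 120) [ 71  98 127] [ 14 112 127]
(385, 135) [ 58  76 114] [ 10 125 114]
(345, 165) [50 64 80] [14 96 80]
(420, 180) [117 146 176] [ 15  85 176]
(300, 60) [108 145 188] [ 14 109 188]
(180, 105) [154 153 153] [120   2 154]
(60, 50) [153 151 151] [120   3 153]
5350.5
[399  82] [ 0.6815 -0.2769  0.048 ] [ 0.6924 -0.283   0.    ]
[393  81] [ 0.6794 -0.2698  0.048 ] [ 0.69   -0.2752  0.    ]
[393  87] [ 0.6735 -0.273   0.048 ] [ 0.6836 -0.2787  0.    ]
[384  90] [ 0.6659 -0.2647  0.048 ] [ 0.6751 -0.2696  0.    ]
[382  96] [ 0.6589 -0.2657  0.048 ] [ 0.6674 -0.2707  0.    ]
[328 140] [ 0.5843 -0.2286  0.048 ] [ 0.5852 -0.2297  0.    ]
[356 177] [ 0.5584 -0.2814  0.048 ] [ 0.5566 -0.288   0.    ]
[375 178] [ 0.5678 -0.3043  0.048 ] [ 0.567  -0.3132  0.    ]
[433 133] [ 0.6482 -0.344   0.048 ] [ 0.6556 -0.3569  0.    ]
grip [ 0.6096 -0.0796  0.117 ]
jar lid [ 0.4278 -0.2709  0.171 ]
tape? reel [ 0.3561 -0.0632  0.03  ]
```

View pics/boxcrop.png

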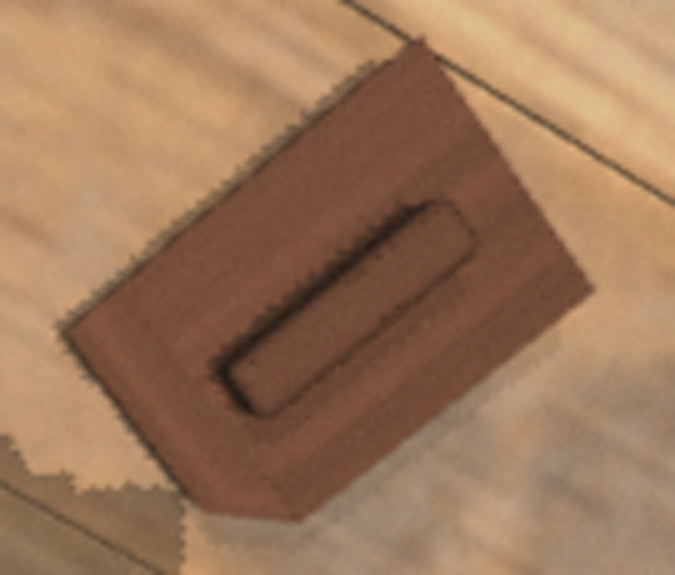

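Call:
move_arm(
  targets=[
    [-0.02,0,-0.04,0,0,0,0.085],
    [-0.04,0,-0.085,0,0,0,0.085],
    [-0.06,0,-0.13,0,0,0,0.085],
    [-0.085,0,-0.18,0,0,0,0.085],
    [-0.107,0,-0.226,0,0,0,0.085],
    [-0.107,0,-0.226,0,0,0,0.085],
    [-0.107,0,-0.226,0,0,0,0.085],
  ],
)

```text
time: 1.95
ee_pos: [0.5113, 0.0029, 0.3953]
orientation: [-1.57, -0.0, -2.7]
force: [-0.3, 0.3, 0.0]
grip_width: 0.085
```

```bash
python3 - <<'E'
from h import *
c=np.load("w1.npz"); print("rib",ray(c,385,137,.082))
c=snap("wrist","w2"); s=state(); print(s["time"],s["ee_pos"],s["orientation"],s["qpos"])
im=c["frame"][:,:,::-1][20:330,80:480]
cv2.imwrite("pics/w2c.png",cv2.resize(im,(774,600),interpolation=cv2.INTER_CUBIC))
E
```

```text
rib [ 0.6151 -0.2864  0.082 ]
2.0 [0.51143891 0.00184991 0.3952469 ] [-1.57018578e+00 -6.18913117e-04 -2.70172714e+00] [-1.41538548e-01 -2.63882617e-01  1.66865912e+00 -8.62016915e-04
  1.73699799e+00  9.89249548e-01]
```

View pics/w2c.png

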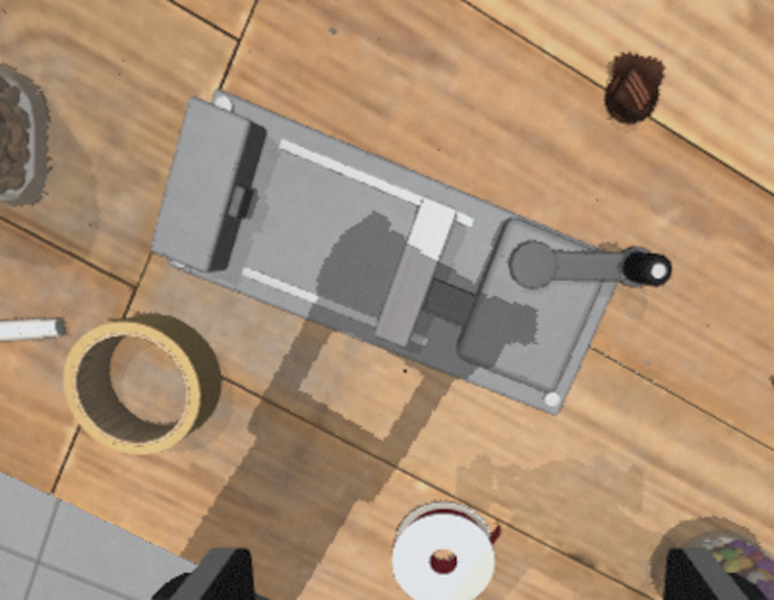

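```bash
python3 - <<'E'
from h import *
c=np.load("w2.npz")
f=lambda u,v,z: ray(c,u/1.935+80,v/1.935+20,z)[:2]
a,b=f(422,197,.055),f(376,338,.055); d,e=f(458,205,.055),f(410,347,.055)
print("jaw left edge",a,b,np.linalg.norm(a-b),"right",d,e,np.linalg.norm(d-e),"thick",np.linalg.norm(a-d))
g,h=f(250,122,.055),f(208,268,.055)
print("fixed",g,h,np.linalg.norm(g-h))
for p,q in [(a,b),(d,e),(g,h)]:
    n=(p-q)/np.linalg.norm(p-q); print("xdir deg",np.degrees(np.arctan2(n[0],-n[1])))
mj=(a+b)/2; mf=(g+h)/2; print("mids",mj,mf,np.linalg.norm(mf-mj),"ang",np.degrees(np.arctan2(*(mf-mj)[::-1])))
for z in (.066,.07,.075): print("pivot top",f(534,264,z))
print("grip top",f(658,270,.117),"foot jar/reel",f(443,560,.05),"tape",f(135,385,.048))
# rails of bed at z=.012
r=[f(281,143,.012),f(470,221,.012),f(244,271,.012),f(424,343,.012)]
for p,q in ((r[0],r[1]),(r[2],r[3])): v=p-q; print("rail",p,q,np.degrees(np.arctan2(v[1],v[0])))
print("bed corners",f(222,90,.0),f(556,413,.012),f(620,270,.012),)
E
```

```text
jaw left edge [0.5882 0.0631] [0.4937 0.054 ] 0.09493713709608051 right [0.5936 0.0404] [0.4979 0.0309] 0.09617036965718705 thick 0.023333452380648708
fixed [0.5828 0.1771] [0.4888 0.171 ] 0.09419771759443003
xdir deg 95.50041147020191
xdir deg 95.66909594283193
xdir deg 93.7129242799704
mids [0.54095 0.05855] [0.5358  0.17405] 0.11561475900593315 ang 92.5530558169531
pivot top [ 0.5815 -0.0186]
pivot top [ 0.5815 -0.0182]
pivot top [ 0.5814 -0.0176]
grip top [ 0.6078 -0.0778] foot jar/reel [ 0.3628 -0.0562] tape [0.3914 0.1922]
rail [0.5801 0.1669] [0.5892 0.0291] 93.7781977071616
rail [0.4898 0.16  ] [0.4977 0.0227] 93.29306730539153
bed corners [0.5944 0.2186] [ 0.4921 -0.0892] [ 0.6048 -0.082 ]
```

Call:
move_arm(
  targets=[
    [0.004,0,0.04,0,-0.149,0,0.085],
    [0.008,0.01,0.08,0,-0.298,0,0.085],
    [0.012,0.02,0.12,0,-0.447,0,0.085],
    [0.016,0.04,0.16,0,-0.596,0,0.085],
    [0.02,0.06,0.2,0,-0.745,0,0.085],
    [0.024,0.08,0.24,0,-0.894,0,0.085],
    [0.027,0.1,0.28,0,-1.043,0,0.085],
    [0.0293,0.12,0.3046,0,-1.192,0,0.085],
  ],
)

```text
time: 2.8
ee_pos: [0.6138, -0.2909, 0.2736]
orientation: [-1.572, -0.0, -1.508]
force: [-0.4, 0.7, 0.3]
grip_width: 0.085
```

Call:
move_arm(
  targets=[
    [0,0.02,0,0,-0.149,0,0.085],
    [0,0.04,0,0,-0.298,0,0.085],
    [0,0.06,0,0,-0.447,0,0.085],
    [0,0.08,0,0,-0.596,0,0.085],
    [0,0.1,0,0,-0.745,0,0.085],
    [0,0.12,0,0,-0.894,0,0.085],
    [0,0.14,0,0,-1.043,0,0.085],
    [0,0.14,0,0,-1.049,0,0.085],
  ],
)

```text
time: 3.6
ee_pos: [0.6116, -0.2866, 0.1308]
orientation: [-1.571, 0.008, -0.463]
force: [-1.0, 0.9, -0.4]
grip_width: 0.0853
```

```bash
cat >> h.py <<'E'
def go(x,y,zt,theta):
    "print tool-frame shift+turn to world TCP x,y,z with tool z yaw theta(deg)"
    from scipy.spatial.transform import Rotation as R
    s=state(); Rt=R.from_euler("xyz",s["orientation"]); d=Rt.inv().apply(np.array([x,y,zt])-s["ee_pos"])
    Rg=R.from_euler("xyz",[-np.pi/2,0,np.radians(theta-90)]); print("t",s["time"],s["ee_pos"].round(4),"theta",np.degrees(s["orientation"][2])+90,"go",d.round(4),(Rt.inv()*Rg).as_rotvec().round(3),"q",s["qpos"].round(2),"F",s["force"].round(1))
E
python3 - <<'E'
from h import *
go(.6153,-.2863,.071,63.7)
E
```

```text
t 3.6 [ 0.6116 -0.2866  0.1308] theta 63.44779547840237 go [0.0037 0.0598 0.002 ] [-0.    -0.004 -0.008] q [-0.55  0.27  1.58 -0.    1.3  -1.66] F [-1.   0.9 -0.4]
```

Call:
move_arm(
  targets=[
    [0.003,0.02,0.001,0,0,0,0.085],
    [0.003,0.04,0.001,0,0,0,0.06],
    [0.003,0.058,0.001,0,0,0,0.04],
    [0.003,0.058,0.001,0,0,0,0.005],
    [0.003,0.058,0.001,0,0,0,0.005],
    [0.003,0.058,0.001,0,0,0,0.005],
    [0.003,0.058,0.001,0,0,0,0.005],
    [0.003,0.058,0.001,0,0,0,0.005],
  ],
  squeeze=60,
)

```text
time: 4.4
ee_pos: [0.6187, -0.2862, 0.0788]
orientation: [-1.572, -0.002, -0.46]
force: [0.1, -2.2, 1.4]
grip_width: 0.015
```

```bash
python3 - <<'E'
from h import *
go(.6153,-.2863,.071,63.7); print(state()["grip_width"])
c=snap("wrist","w3")
E
```

```text
t 4.4 [ 0.6187 -0.2862  0.0788] theta 63.64031042716365 go [-0.003   0.0077 -0.0016] [ 0.001 -0.001  0.002] q [-0.54  0.33  1.6  -0.    1.21 -1.65] F [ 0.1 -2.2  1.4]
0.014997010299690153
```

Call:
move_arm(
  targets=[
    [0,-0.04,0,0,0,0,0.005],
    [0,-0.08,0,0,0.149,0,0.005],
    [-0.02,-0.12,0.027,0,0.298,0,0.005],
    [-0.046,-0.16,0.06,0,0.447,0,0.005],
    [-0.071,-0.16,0.093,0,0.596,0,0.005],
    [-0.096,-0.16,0.126,0,0.745,0,0.005],
    [-0.122,-0.16,0.16,0,0.894,0,0.005],
    [-0.147,-0.16,0.193,0,1.043,0,0.005],
  ],
)

```text
time: 5.25
ee_pos: [0.5706, -0.045, 0.2364]
orientation: [-1.572, 0.001, -1.509]
force: [1.2, -0.4, -4.8]
grip_width: 0.0147
```

```bash
python3 - <<'E'
from h import *
go(.5391,.1243,.2,-86); print(state()["grip_width"])
E
```

```text
t 5.25 [ 0.5706 -0.045   0.2364] theta 3.5532308705129765 go [-0.1709  0.0366 -0.0209] [0.002 1.563 0.   ] q [-0.21 -0.06  1.75  0.    1.46 -0.27] F [ 1.2 -0.4 -4.8]
0.014675074879182992
```

Call:
move_arm(
  targets=[
    [-0.025,0,-0.003,0,0.149,0,0.005],
    [-0.05,0,-0.006,0,0.298,0,0.005],
    [-0.075,0,-0.009,0,0.447,0,0.005],
    [-0.1,0,-0.012,0,0.596,0,0.005],
    [-0.125,0,-0.015,0,0.745,0,0.005],
    [-0.15,0,-0.018,0,0.894,0,0.005],
    [-0.171,0.01,-0.021,0,1.043,0,0.005],
    [-0.171,0.02,-0.021,0,1.192,0,0.005],
  ],
)

```text
time: 6.05
ee_pos: [0.5381, 0.1246, 0.2165]
orientation: [-1.573, -0.001, -2.698]
force: [-0.1, -1.4, -5.6]
grip_width: 0.0151
```

Call:
move_arm(
  targets=[
    [0,0.0,0,0,0.149,0,0.005],
    [0,0.01,0,0,0.298,0,0.005],
    [0,0.02,0,0,0.371,0,0.005],
    [0,0.02,0,0,0.371,0,0.005],
    [0,0.02,0,0,0.371,0,0.005],
  ],
)

```text
time: 6.55
ee_pos: [0.5387, 0.1221, 0.1966]
orientation: [-1.571, -0.002, -3.064]
force: [0.5, -0.1, -4.1]
grip_width: 0.0147
```

```bash
python3 - <<'E'
from h import *
go(.5391,.1243,.094,-86); print(state()["grip_width"])
c=snap("wrist","w4")
s=snap("side","s4")
cv2.imwrite("pics/s4c.png",np.hstack([cv2.resize(s["frame"][190:350,260:400,::-1],(400,457)),cv2.resize(c["frame"][:,:,::-1],(400,300))[np.r_[0:300,[299]*157]]]))
E
```

```text
t 6.55 [0.5387 0.1221 0.1966] theta -85.55277239137038 go [-0.0008  0.1026 -0.0022] [0.    0.008 0.002] q [ 0.09 -0.08  1.84  0.    1.39  1.58] F [ 0.5 -0.1 -4.1]
0.014654929701895634
```

View pics/s4c.png

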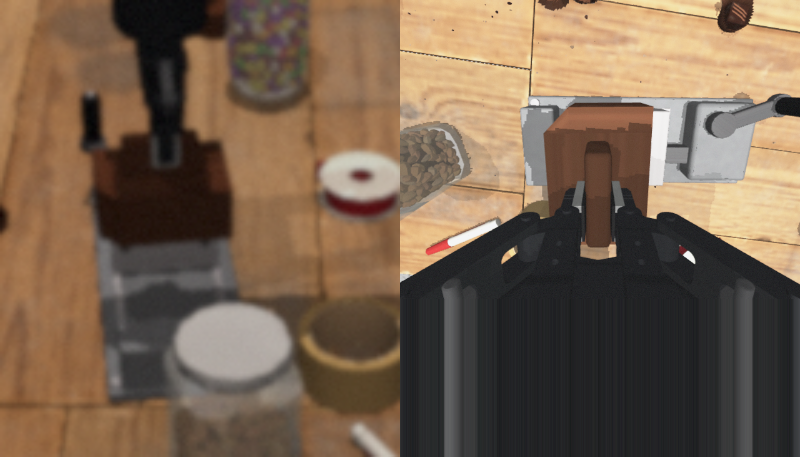

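Call:
move_arm(
  targets=[
    [-0.001,0.03,-0.002,0,0.008,0,0.005],
    [-0.001,0.06,-0.002,0,0.008,0,0.005],
    [-0.001,0.085,-0.002,0,0.008,0,0.005],
    [-0.001,0.098,-0.002,0,0.008,0,0.005],
    [-0.001,0.103,-0.002,0,0.008,0,0.005],
    [-0.001,0.103,-0.002,0,0.008,0,0.005],
  ],
)

```text
time: 7.25
ee_pos: [0.5406, 0.124, 0.0948]
orientation: [-1.571, 0.0, -3.074]
force: [-0.0, 0.1, -4.7]
grip_width: 0.0141
```

```bash
python3 - <<'E'
from h import *
go(.5391,.1243,.0908,-86)
E
```

```text
t 7.25 [0.5406 0.124  0.0948] theta -86.10497434977324 go [ 0.0015  0.004  -0.0004] [ 0.    -0.002 -0.   ] q [0.09 0.03 1.9  0.   1.2  1.59] F [-0.   0.1 -4.7]
```

Call:
move_arm(
  targets=[
    [0.001,0.003,0,0,0,0,0.005],
    [0.001,0.0045,0,0,0,0,0.005],
    [0.001,0.0045,0,0,0,0,0.06],
    [0.001,0.0045,0,0,0,0,0.06],
    [0.001,0.0045,0,0,0,0,0.06],
    [0.001,-0.02,0,0,0,0,0.06],
    [0.001,-0.05,0,0,0,0,0.07],
    [0.001,-0.085,0,0,0,0,0.085],
  ],
  squeeze=100,
)

```text
time: 8.05
ee_pos: [0.5387, 0.1239, 0.1799]
orientation: [-1.571, -0.001, -3.074]
force: [0.8, 0.3, 0.6]
grip_width: 0.0822
```

```bash
python3 - <<'E'
from h import *
go(.6085,-.077,.16,-86)
c=snap("wrist","w5"); s=snap("side","s5")
im=c["frame"][60:300,60:620,::-1]
cv2.imwrite("pics/w5c.png",cv2.resize(im,(800,343),interpolation=cv2.INTER_CUBIC))
E
```

```text
t 8.05 [0.5387 0.1239 0.1799] theta -86.11471499735762 go [-0.056   0.0199  0.2051] [-0.    -0.002  0.001] q [ 0.09 -0.06  1.85  0.    1.36  1.59] F [0.8 0.3 0.6]
```

View pics/w5c.png

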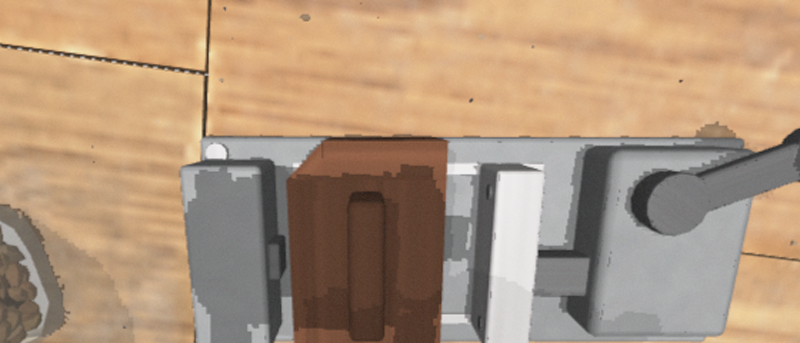

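```bash
python3 - <<'E'
from h import *
c=np.load("w5.npz")
O=np.array([.5383,.1142]);a=np.radians(94);X=np.array([np.cos(a),np.sin(a)]);Y=np.array([-X[1],X[0]])
def f(n,u,v,z):
    p=ray(c,60+u/1.4286,60+v/1.4286,z)[:2]; print(n,p,"press",((p-O)@X).round(4),((p-O)@Y).round(4))
f("rib far end",367,192,.094); f("rib near end",366,340,.094)
f("lid corner",446,140,.060); f("lid front corner",322,140,.060); f("jaw tl",497,168,.055); f("jaw tr",543,168,.055)
f("fixed edge",272,163,.055); f("fixed backcorner",182,165,.055); f("bar far",284,237,.048); f("bar near",284,277,.048);f("bar farT",271,237,.048)
E
```

```text
rib far end [0.5803 0.1258] press 0.0086 -0.0427
rib near end [0.5146 0.1218] press 0.0092 0.0231
lid corner [0.6021 0.0906] press -0.028 -0.062
lid front corner [0.5982 0.1479] press 0.0294 -0.0621
jaw tl [0.5906 0.064 ] press -0.0537 -0.0487
jaw tr [0.5921 0.042 ] press -0.0758 -0.0486
fixed edge [0.5857 0.1717] press 0.0541 -0.0513
fixed backcorner [0.5819 0.2147] press 0.0972 -0.0505
bar far [0.5481 0.1662] press 0.0512 -0.0134
bar near [0.5267 0.1657] press 0.0522 0.008
bar farT [0.5477 0.1729] press 0.0579 -0.0135
```

Call:
move_arm(
  targets=[
    [0,0.045,0,0,0,0,0.06],
    [0,0.08,0,0,0,0,0.05],
    [0,0.09,0,0,0,0,0.04],
    [0,0.09,0,0,0,0,0.005],
    [0,0.09,0,0,0,0,0.005],
    [0,0.09,0,0,0,0,0.005],
    [0,0.087,0,0,0,0,0.005],
    [0.003,0.086,0,0,0,0,0.005],
  ],
  squeeze=60,
)

```text
time: 8.95
ee_pos: [0.5369, 0.1238, 0.0945]
orientation: [-1.571, 0.002, -3.074]
force: [0.4, -0.1, -4.3]
grip_width: 0.0144
```

Call:
move_arm(
  targets=[
    [0,0,0,0,0,0,0.005],
    [0,0.003,0,0,0,0,0.005],
    [0,0.004,0,0,0,0,0.06],
    [0,0.004,0,0,0,0,0.06],
    [0,0.004,0,0,0,0,0.06],
    [0,-0.02,0,0,0,0,0.06],
    [0,-0.05,0,0,0,0,0.07],
    [0,-0.086,0,0,0,0,0.085],
  ],
)

```text
time: 9.75
ee_pos: [0.5357, 0.1236, 0.1796]
orientation: [-1.571, -0.002, -3.074]
force: [1.0, -0.1, 0.3]
grip_width: 0.0826
```

```bash
python3 - <<'E'
from h import *
c=snap("wrist","w6")
O=np.array([.5383,.1142]);a=np.radians(94);X=np.array([np.cos(a),np.sin(a)]);Y=np.array([-X[1],X[0]])
go(.6085,-.077,.16,-86)
# shift of the box between w5 and w6: template match of lid top-edge patch, relative calibration by expected pose
d=np.load("w5.npz")
g=[cv2.cvtColor(np.ascontiguousarray(k["frame"]),cv2.COLOR_RGB2GRAY) for k in (d,c)]
for n,(x0,y0,x1,y1),z in [("ribfar",(290,180,345,225),.094),("lidcorner",(340,140,385,175),.06),("jawcorner",(395,165,445,215),.055)]:
    r=cv2.matchTemplate(g[1],g[0][y0:y1,x0:x1],cv2.TM_CCOEFF_NORMED); m=cv2.minMaxLoc(r); u,v=m[3]
    p0=ray(d,x0,y0,z)[:2];p1=ray(c,u,v,z)[:2]; print(n,m[1],(u-x0,v-y0),"moved press",((p1-p0)@X).round(4),((p1-p0)@Y).round(4))
E
```

```text
t 9.8 [0.5398 0.1241 0.1881] theta -86.10794171306554 go [-0.0546  0.0286  0.2053] [ 0.    -0.002 -0.011] q [ 0.09 -0.08  1.85  0.    1.36  1.59] F [3.9 1.1 4.2]
ribfar 0.8527591824531555 (0, 0) moved press 0.0 0.0032
lidcorner 0.877655029296875 (0, 0) moved press 0.0 0.0032
jawcorner 0.983946681022644 (0, -4) moved press 0.0002 0.0006
```

Call:
move_arm(
  targets=[
    [-0.01,0,0.04,0,0,0,0.085],
    [-0.022,0,0.08,0,0,0,0.085],
    [-0.033,0,0.12,0,0,0,0.085],
    [-0.044,0,0.16,0,0,0,0.085],
    [-0.055,0,0.206,0,0,0,0.085],
    [-0.055,0.03,0.206,0,0,0,0.085],
    [-0.055,0.03,0.206,0,0,0,0.085],
  ],
)

```text
time: 10.5
ee_pos: [0.6031, -0.0789, 0.1457]
orientation: [-1.573, -0.006, -3.076]
force: [-1.3, -0.2, -1.6]
grip_width: 0.0849
```

```bash
python3 - <<'E'
from h import *
go(.608,-.078,.095,-86)
c=snap("wrist","w7")
print(proj(c,[.608,-.078,.117]))
cv2.imwrite("pics/w7c.png",c["frame"][100:480,100:540,::-1])
E
```

```text
t 10.5 [ 0.6031 -0.0789  0.1457] theta -86.24707020896005 go [-0.0052  0.0506 -0.0004] [ 0.002 -0.004  0.006] q [-0.25  0.1   1.74  0.    1.31  1.25] F [-1.3 -0.2 -1.6]
[314.0, 291.4]
```

View pics/w7c.png

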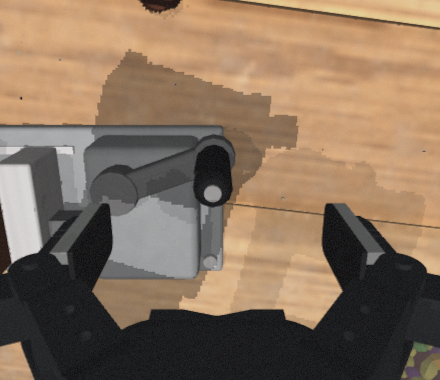

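Call:
move_arm(
  targets=[
    [-0.004,0.02,0,0,0,0,0.085],
    [-0.004,0.04,0,0,0,0,0.085],
    [-0.004,0.05,0,0,0,0,0.06],
    [-0.004,0.05,0,0,0,0,0.03],
    [-0.004,0.05,0,0,0,0,0.01],
    [-0.004,0.05,0,0,0,0,0.01],
    [-0.004,0.05,0,0,0,0,0.01],
  ],
  squeeze=100,
)

```text
time: 11.25
ee_pos: [0.6099, -0.0766, 0.1016]
orientation: [-1.573, 0.002, -3.074]
force: [-2.4, 5.3, 1.6]
grip_width: 0.0165
```

```bash
cat >> h.py <<'E'
def crank(c1,n,rz=0.0):
    "rows moving grip from present crank angle to c1 in n steps"
    from scipy.spatial.transform import Rotation as R
    P=np.array([.5816,-.0181]); s=state(); e=s["ee_pos"]; Rt=R.from_euler("xyz",s["orientation"])
    v=e[:2]-P; c0=np.radians((234+94-np.degrees(np.arctan2(v[1],v[0])))%360); c0=c0-2*np.pi if c0>5 else c0
    print("t",s["time"],"ee",e.round(4),"r",np.linalg.norm(v).round(4),"crank",round(c0,3),"grip",s["grip_width"].round(4),"F",s["force"].round(1),"M",s["moment"].round(1))
    for k in range(1,n+1):
        a=np.radians(328)-(c0+(c1-c0)*k/n); d=np.r_[P+.065*np.array([np.cos(a),np.sin(a)]),e[2]]-e
        print((np.round(Rt.inv().apply(d),4)).tolist())
E
python3 - <<'E'
from h import *
crank(1.5,8)
E
```

```text
Traceback (most recent call last):
  File "h.py", line 20, in crank
    print("t",s["time"],"ee",e.round(4),"r",np.linalg.norm(v).round(4),"crank",round(c0,3),"grip",s["grip_width"].round(4),"F",s["force"].round(1),"M",s["moment"].round(1))
                                                                                                  ^^^^^^^^^^^^^^^^^^^^^
AttributeError: 'float' object has no attribute 'round'
```

```bash
sed -i 's/s\["grip_width"\].round(4)/round(s["grip_width"],4)/' h.py; python3 - <<'E'
from h import *
crank(1.5,8)
E
```

```text
t 11.25 ee [ 0.6099 -0.0766  0.1016] r 0.065 crank 0.562 grip 0.0165 F [-2.4  5.3  1.6] M [0.8 0.4 0. ]
[0.0072, -0.0, 0.0024]
[0.0147, -0.0, 0.004]
[0.0223, -0.0001, 0.0047]
[0.0299, -0.0001, 0.0045]
[0.0374, -0.0001, 0.0034]
[0.0447, -0.0001, 0.0014]
[0.0518, -0.0001, -0.0014]
[0.0585, -0.0001, -0.0051]
```

Call:
move_arm(
  targets=[
    [0.007,0,0.0024,0,0,0,0.01],
    [0.0147,0,0.004,0,0,0,0.01],
    [0.0223,0,0.0047,0,0,0,0.01],
    [0.03,0,0.0045,0,0,0,0.01],
    [0.0374,0,0.0034,0,0,0,0.01],
    [0.0447,0,0.0014,0,0,0,0.01],
    [0.0518,0,-0.0014,0,0,0,0.01],
    [0.0585,0,-0.005,0,0,0,0.01],
  ],
)

```text
time: 12.05
ee_pos: [0.554, -0.0755, 0.1016]
orientation: [-1.572, 0.011, -3.074]
force: [11.7, 6.5, -4.6]
grip_width: 0.0164
```

```bash
python3 - <<'E'
from h import *
crank(1.72,4)
E
```

```text
t 12.05 ee [ 0.554  -0.0755  0.1016] r 0.0637 crank 1.461 grip 0.0164 F [11.7  6.5 -4.6] M [ 0.9 -1.8 -0.1]
[0.0042, -0.0, -0.001]
[0.0077, -0.0001, -0.0035]
[0.011, -0.0001, -0.0061]
[0.0141, -0.0001, -0.009]
```

Call:
move_arm(
  targets=[
    [0.004,0,-0.001,0,0,0,0.01],
    [0.0077,0,-0.0035,0,0,0,0.01],
    [0.01,0,-0.006,0,0,0,0.01],
    [0.012,0,-0.008,0,0,0,0.01],
    [0.012,0,-0.008,0,0,0,0.01],
  ],
)

```text
time: 12.55
ee_pos: [0.5425, -0.0682, 0.1017]
orientation: [-1.572, 0.014, -3.074]
force: [14.1, 6.4, -6.2]
grip_width: 0.0162
```

```bash
python3 - <<'E'
from h import *
crank(1.78,2)
c=snap("side","s8"); d=snap("wrist","w8")
cv2.imwrite("pics/s8c.png",np.hstack([cv2.resize(c["frame"][230:350,280:360,::-1],(400,600),interpolation=cv2.INTER_CUBIC),cv2.resize(d["frame"][100:400,0:200,::-1],(400,600))]))
E
```

```text
t 12.55 ee [ 0.5425 -0.0682  0.1017] r 0.0636 crank 1.675 grip 0.0162 F [14.1  6.4 -6.2] M [ 0.9 -2.2 -0. ]
[0.0034, -0.0, -0.0013]
[0.0058, -0.0001, -0.0038]
```

View pics/s8c.png

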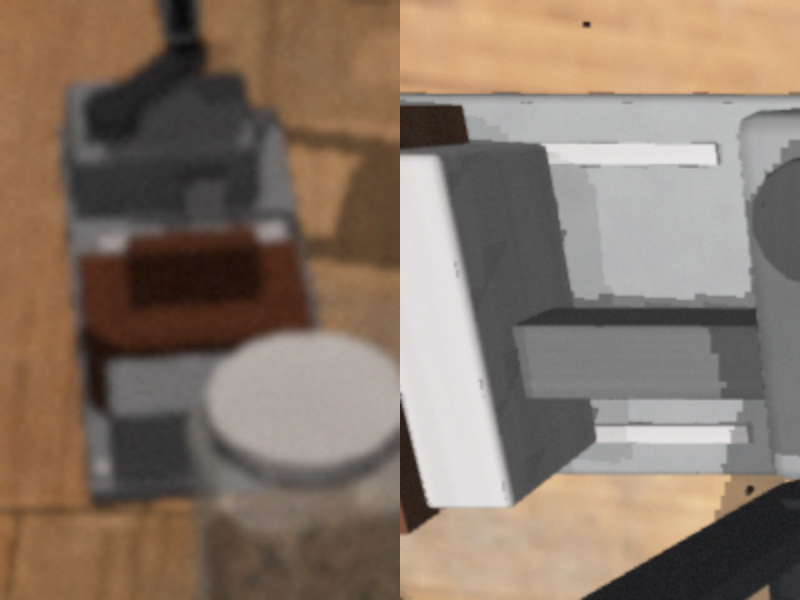

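Call:
move_arm(
  targets=[
    [0.002,0,-0.0015,0,0,0,0.01],
    [0.004,0,-0.003,0,0,0,0.01],
    [0.005,0,-0.0045,0,0,0,0.01],
    [0.005,0,-0.0045,0,0,0,0.01],
  ],
)

```text
time: 13.05
ee_pos: [0.5405, -0.0666, 0.1019]
orientation: [-1.566, 0.023, -3.074]
force: [28.5, -3.0, -18.0]
grip_width: 0.0169
```

```bash
python3 - <<'E'
from h import *
crank(1.82,2)
E
```

```text
t 13.05 ee [ 0.5405 -0.0666  0.1019] r 0.0636 crank 1.715 grip 0.0169 F [ 28.5  -3.  -18. ] M [-0.4 -4.3  0. ]
[0.0033, -0.0001, -0.0014]
[0.0056, -0.0002, -0.004]
```

Call:
move_arm(
  targets=[
    [0,0,0,0,0,0,0.01],
    [-0.005,0,0.0045,0,0,0,0.01],
    [-0.007,0,0.006,0,0,0,0.01],
    [-0.007,0,0.006,0,0,0,0.01],
  ],
)

```text
time: 13.45
ee_pos: [0.5429, -0.0686, 0.1016]
orientation: [-1.576, 0.008, -3.074]
force: [5.6, 11.5, 0.1]
grip_width: 0.0164
```

```bash
python3 - <<'E'
from h import *
crank(.7,8)
E
```

```text
t 13.45 ee [ 0.5429 -0.0686  0.1016] r 0.0636 crank 1.667 grip 0.0164 F [ 5.6 11.5  0.1] M [ 1.7 -1.  -0.1]
[-0.0053, 0.0, 0.0059]
[-0.012, 0.0, 0.0099]
[-0.0192, 0.0001, 0.0131]
[-0.0267, 0.0001, 0.0154]
[-0.0344, 0.0002, 0.0168]
[-0.0422, 0.0002, 0.0173]
[-0.0501, 0.0003, 0.0168]
[-0.0578, 0.0004, 0.0153]
```

Call:
move_arm(
  targets=[
    [-0.006,0,0.005,0,0,0,0.01],
    [-0.0125,0,0.009,0,0,0,0.01],
    [-0.0195,0,0.012,0,0,0,0.01],
    [-0.027,0,0.0143,0,0,0,0.01],
    [-0.035,0,0.0155,0,0,0,0.01],
    [-0.0425,0,0.016,0,0,0,0.01],
    [-0.0505,0,0.0155,0,0,0,0.01],
    [-0.058,0,0.014,0,0,0,0.01],
  ],
)

```text
time: 14.25
ee_pos: [0.5987, -0.0804, 0.1015]
orientation: [-1.572, -0.002, -3.073]
force: [-7.4, 2.7, 8.1]
grip_width: 0.0166
```

```bash
python3 - <<'E'
from h import *
crank(.02,7)
E
```

```text
t 14.25 ee [ 0.5987 -0.0804  0.1015] r 0.0646 crank 0.745 grip 0.0166 F [-7.4  2.7  8.1] M [0.3 1.2 0. ]
[-0.0066, -0.0, -0.0013]
[-0.0129, -0.0, -0.0036]
[-0.0189, -0.0, -0.0066]
[-0.0246, -0.0, -0.0102]
[-0.0299, -0.0, -0.0143]
[-0.0348, -0.0, -0.019]
[-0.0391, -0.0001, -0.0241]
```

Call:
move_arm(
  targets=[
    [-0.0066,0,-0.001,0,0,0,0.01],
    [-0.0129,0,-0.0034,0,0,0,0.01],
    [-0.0189,0,-0.0064,0,0,0,0.01],
    [-0.0246,0,-0.01,0,0,0,0.01],
    [-0.03,0,-0.0143,0,0,0,0.01],
    [-0.0345,0,-0.019,0,0,0,0.01],
    [-0.038,0,-0.0235,0,0,0,0.01],
    [-0.038,0,-0.0235,0,0,0,0.01],
  ],
)

```text
time: 15.05
ee_pos: [0.6358, -0.0556, 0.1015]
orientation: [-1.569, 0.001, -3.073]
force: [-2.8, -2.0, 6.0]
grip_width: 0.0165
```

```bash
python3 - <<'E'
from h import *
crank(.02,1)
E
```

```text
t 15.05 ee [ 0.6358 -0.0556  0.1015] r 0.0659 crank 0.048 grip 0.0165 F [-2.8 -2.   6. ] M [-0.3  0.6  0. ]
[-0.0004, -0.0, -0.002]
```

Call:
move_arm(
  targets=[
    [0,0,0,0,0,0,0.05],
    [0,0,0,0,0,0,0.085],
    [0,-0.03,0,0,0,0,0.085],
    [0,-0.065,0,0,0,0,0.085],
    [0.02,-0.08,-0.045,0,0,0,0.085],
    [0.04,-0.08,-0.09,0,0,0,0.085],
    [0.06,-0.08,-0.14,0,0,0,0.085],
    [0.081,-0.08,-0.19,0,0,0,0.085],
  ],
)

```text
time: 15.85
ee_pos: [0.5445, 0.1228, 0.1798]
orientation: [-1.572, 0.001, -3.075]
force: [0.1, 0.0, 0.4]
grip_width: 0.0853
```

Call:
move_arm(
  targets=[
    [0,0,0,0,0,0,0.085],
    [0,0,0,0,0,0,0.085],
  ],
)

```text
time: 16.05
ee_pos: [0.545, 0.1221, 0.1795]
orientation: [-1.571, 0.001, -3.071]
force: [-0.5, -0.5, 0.2]
grip_width: 0.0852
```

```bash
python3 - <<'E'
from h import *
go(.5416,.1305,.09,-86)
c=snap("wrist","w9")
im=c["frame"][60:300,60:620,::-1]
cv2.imwrite("pics/w9c.png",cv2.resize(im,(800,343),interpolation=cv2.INTER_CUBIC))
E
```

```text
t 16.05 [0.545  0.1221 0.1795] theta -85.98172241015416 go [ 0.0029  0.0895 -0.0086] [-0.     0.    -0.001] q [ 0.09 -0.05  1.84 -0.    1.36  1.59] F [-0.5 -0.5  0.2]
```

View pics/w9c.png

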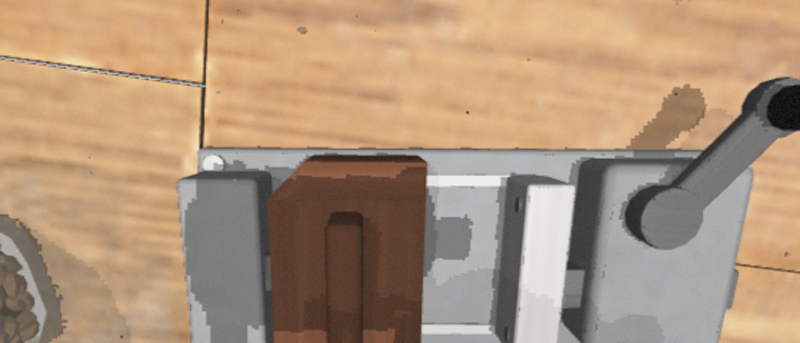

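```bash
python3 - <<'E'
from h import *
c=np.load("w9.npz")
O=np.array([.5383,.1142]);a=np.radians(94);X=np.array([np.cos(a),np.sin(a)]);Y=np.array([-X[1],X[0]])
def f(n,u,v,z):
    p=ray(c,60+u/1.4286,60+v/1.4286,z)[:2]; print(n,"press",((p-O)@X).round(4),((p-O)@Y).round(4))
f("rib far end l",329,212,.094); f("rib far end r",362,212,.094)
f("lid corner back",427,162,.060); f("lid front corner",312,157,.060); f("lid left",272,200,.06);f("jaw tl",532,181,.055); f("jaw tr",575,183,.055)
f("fixed edge",266,172,.055)
E
```

```text
rib far end l press 0.0223 -0.0409
rib far end r press 0.0087 -0.0408
lid corner back press -0.0214 -0.0584
lid front corner press 0.0322 -0.0607
lid left press 0.0519 -0.0406
jaw tl press -0.073 -0.049
jaw tr press -0.0938 -0.0481
fixed edge press 0.055 -0.0534
```

Call:
move_arm(
  targets=[
    [0.003,0.04,-0.0086,0,0,0,0.06],
    [0.003,0.075,-0.0086,0,0,0,0.06],
    [0.003,0.0895,-0.0086,0,0,0,0.05],
    [0.003,0.0895,-0.0086,0,0,0,0.005],
    [0.003,0.0895,-0.0086,0,0,0,0.005],
    [0.003,0.0895,-0.0086,0,0,0,0.005],
    [0.003,0.0895,-0.0086,0,0,0,0.005],
    [0.003,0.08,-0.0086,0,0,0,0.005],
  ],
  squeeze=60,
)

```text
time: 16.9
ee_pos: [0.5409, 0.1294, 0.099]
orientation: [-1.571, -0.002, -3.074]
force: [-0.7, -0.2, -4.9]
grip_width: 0.0148
```

```bash
python3 - <<'E'
from h import *
go(.5344,.1059,.16,4); print(state()["grip_width"])
E
```

```text
t 16.9 [0.5409 0.1294 0.099 ] theta -86.12372377974884 go [ 0.0082 -0.061   0.0231] [ 0.002 -1.573  0.002] q [ 0.1   0.03  1.9  -0.    1.21  1.6 ] F [-0.7 -0.2 -4.9]
0.014751452466887327
```

Call:
move_arm(
  targets=[
    [0,-0.02,0.006,0,0,0,0.005],
    [0,-0.045,0.015,0,0,0,0.005],
    [0.004,-0.07,0.023,0,-0.1,0,0.005],
    [0.008,-0.07,0.023,0,-0.24,0,0.005],
    [0.008,-0.07,0.023,0,-0.388,0,0.005],
    [0.008,-0.07,0.023,0,-0.537,0,0.005],
    [0.008,-0.07,0.023,0,-0.686,0,0.005],
    [0.008,-0.07,0.023,0,-0.835,0,0.005],
  ],
)

```text
time: 17.7
ee_pos: [0.5349, 0.1062, 0.1698]
orientation: [-1.571, -0.0, -2.233]
force: [-1.6, -0.2, -4.8]
grip_width: 0.0147
```

Call:
move_arm(
  targets=[
    [0,0,0,0,-0.149,0,0.005],
    [0,0,0,0,-0.298,0,0.005],
    [0,0,0,0,-0.447,0,0.005],
    [0,0,0,0,-0.596,0,0.005],
    [0,0,0,0,-0.738,0,0.005],
    [0,0,0,0,-0.738,0,0.005],
    [0,0,0,0,-0.738,0,0.005],
  ],
)

```text
time: 18.4
ee_pos: [0.5351, 0.1062, 0.1696]
orientation: [-1.571, 0.0, -1.504]
force: [0.3, 0.0, -4.6]
grip_width: 0.0147
```

```bash
python3 - <<'E'
from h import *
go(.5344,.1059,.093,4); print(state()["grip_width"])
E
```

```text
t 18.4 [0.5351 0.1062 0.1696] theta 3.8483216655486103 go [ 0.0002  0.0766 -0.0007] [ 0.    -0.003 -0.   ] q [ 0.06 -0.07  1.88  0.    1.34 -0.01] F [ 0.3  0.  -4.6]
0.014708765533741942
```

Call:
move_arm(
  targets=[
    [0,0.03,-0.0005,0,-0.003,0,0.005],
    [0,0.055,-0.0005,0,-0.003,0,0.005],
    [0,0.072,-0.0005,0,-0.003,0,0.005],
    [0,0.078,-0.0005,0,-0.003,0,0.005],
    [0,0.08,-0.0005,0,-0.003,0,0.005],
    [0,0.08,-0.0005,0,-0.003,0,0.005],
  ],
)

```text
time: 19.0
ee_pos: [0.5352, 0.1062, 0.0916]
orientation: [-1.571, -0.0, -1.5]
force: [-4.4, -1.2, 4.9]
grip_width: 0.0146
```

```bash
python3 - <<'E'
from h import *
go(.5344,.1059,.09,4)
c=snap("wrist","w10")
E
```

```text
t 19.0 [0.5352 0.1062 0.0916] theta 4.066633161732341 go [ 0.0002  0.0016 -0.0008] [0.    0.001 0.   ] q [ 0.06  0.02  1.93 -0.    1.2  -0.01] F [-4.4 -1.2  4.9]
```

Call:
move_arm(
  targets=[
    [0,0,0,0,0,0,0.06],
    [0,0,0,0,0,0,0.06],
    [0,0,0,0,0,0,0.06],
    [0,-0.03,0,0,0,0,0.07],
    [0,-0.06,0,0,0,0,0.085],
    [0,-0.09,0,0,0,0,0.085],
    [0,-0.12,0,0,0,0,0.085],
    [0,-0.12,0,0,0,0,0.085],
  ],
)

```text
time: 19.85
ee_pos: [0.5379, 0.1063, 0.2154]
orientation: [-1.56, -0.0, -1.498]
force: [0.0, 0.2, -0.6]
grip_width: 0.0852
```

```bash
python3 - <<'E'
from h import *
go(.6358,-.0556,.19,4)
c=snap("wrist","w11")
im=c["frame"][0:400,80:560,::-1]
cv2.imwrite("pics/w11c.png",cv2.resize(im,(720,600),interpolation=cv2.INTER_CUBIC))
E
```

```text
t 19.85 [0.5379 0.1063 0.2154] theta 4.1648549937528685 go [0.1686 0.0263 0.0856] [-0.01   0.003  0.   ] q [ 0.06 -0.11  1.83  0.    1.41 -0.01] F [ 0.   0.2 -0.6]
```

View pics/w11c.png

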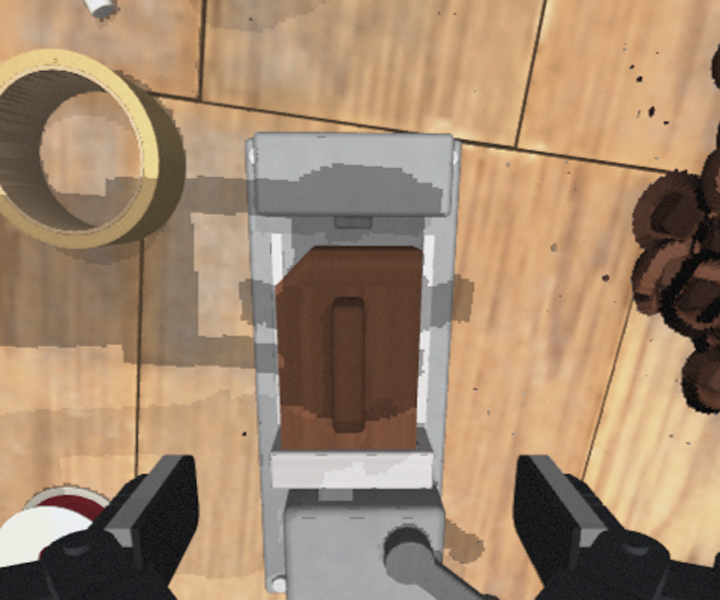

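```bash
python3 - <<'E'
from h import *
c=np.load("w11.npz")
O=np.array([.5383,.1142]);a=np.radians(94);X=np.array([np.cos(a),np.sin(a)]);Y=np.array([-X[1],X[0]])
def f(n,u,v,z):
    p=ray(c,80+u/1.5,v/1.5,z)[:2]; print(n,"press",((p-O)@X).round(4),((p-O)@Y).round(4))
f("bar l",334,220,.048);f("bar r",373,220,.048);f("jaw l",271,453,.055);f("jaw r",433,453,.055);f("fix l",254,215,.055);f("fix r",449,215,.055)
f("lid l",277,290,.06);f("lid l2",280,448,.06);f("lid r",421,250,.06);f("lid r2",417,448,.06);f("rib top l",331,298,.094);f("rib top r",364,298,.094);f("rib bot l",332,432,.094);f("rib bot r",364,432,.094)
E
```

```text
bar l press 0.0582 0.0096
bar r press 0.0583 -0.0108
jaw l press -0.071 0.0467
jaw r press -0.0713 -0.0466
fix l press 0.0606 0.0499
fix r press 0.0609 -0.0493
lid l press 0.0233 0.0391
lid l2 press -0.0656 0.0407
lid r press 0.0437 -0.0349
lid r2 press -0.0658 -0.0366
rib top l press 0.0244 0.01
rib top r press 0.0243 -0.0051
rib bot l press -0.0417 0.0101
rib bot r press -0.0417 -0.0055
```

Call:
move_arm(
  targets=[
    [0.035,0,0.018,0,0,0,0.085],
    [0.07,0,0.036,0,0,0,0.085],
    [0.105,0,0.054,0,0,0,0.085],
    [0.14,0.01,0.072,0,0,0,0.085],
    [0.1685,0.02,0.088,0,0,0,0.085],
    [0.1685,0.04,0.088,0,0,0,0.085],
    [0.1685,0.05,0.088,0,0,0,0.085],
    [0.1685,0.05,0.088,0,0,0,0.085],
  ],
)

```text
time: 20.7
ee_pos: [0.6327, -0.0549, 0.1554]
orientation: [-1.577, 0.002, -1.498]
force: [-0.7, 0.5, 0.3]
grip_width: 0.0849
```

```bash
python3 - <<'E'
from h import *
go(.6358,-.0556,.1,4)
c=snap("wrist","w12")
print(proj(c,[.6358,-.0556,.117]))
g=cv2.cvtColor(np.ascontiguousarray(c["frame"]),cv2.COLOR_RGB2GRAY); m=(g[230:340,250:400]>150).astype(np.uint8)
# white dot on the black grip: small bright blob enclosed by dark
n,l,st,ce=cv2.connectedComponentsWithStats(m)
for i in range(1,n):
    if 20<st[i,4]<600: q=ce[i]+[250,230]; print(st[i],q,ray(c,*q,.117))
E
```

```text
t 20.7 [ 0.6327 -0.0549  0.1554] theta 4.1795221702684415 go [0.001  0.0554 0.0034] [ 0.006  0.003 -0.002] q [-0.2   0.15  1.67  0.    1.33 -0.28] F [-0.7  0.5  0.3]
[322.0, 291.8]
[ 0 33 19  4 61] [257.47540984 264.72131148] [ 0.604 -0.044  0.117]
[135  43  15  67 506] [394.63241107 316.36956522] [ 0.6729 -0.0661  0.117 ]
[86 51 12 11 85] [340.90588235 285.88235294] [ 0.6448 -0.0518  0.117 ]
```

```bash
python3 - <<'E'
from h import *
c=np.load("w12.npz"); g=cv2.cvtColor(np.ascontiguousarray(c["frame"]),cv2.COLOR_RGB2GRAY)
a=cv2.resize(g[210:340,270:390],(60,65),interpolation=cv2.INTER_AREA)
for i,r in enumerate(a): print(210+2*i,"".join("@#+-. "[min(5,v//40)] for v in r))
E
```

```text
210 ++#####+++++++++++++-----++---+++-++++++++------++++++++++++
212 +++####+++++++++++++----+++---++--++++++++-----+++++++++++++
214 ++++####+++++++++++++-+++++---++--++++++++-----+++++++++++++
216 +++++#####+++++++++++++++++-------++++++++------++++++++++++
218 ++++#+#####++++++++++++++++-------+++++++-------++++++++++++
220 ++++++++####+++++++++--+++++-+----+++++++------+++++++++++++
222 #++++++++####++++++++--++++-+++---+++++++------+++++++++++++
224 #+++++++++####+++++++---+++++++----+++++++-----+++++++++++++
226 ##+++#+++#+####++++++--++++++++---+++++++----+++++++++++++++
228 +###+++#++++#####++++--++++++++---+++++++----+++++++++++++-+
230 +####++##+++++####+++++++++-+++--++++++++-----++++++++++++++
232 #+####++##++++#####+-+++++-------++++++++----++++++++++++---
234 #+###++#+###++++####+-++++-------++++++++----+++++++++----..
236 +#########+##++++####+++++-------+++++++++-+++++--+---......
238 ##+###########++++#######+++-----+++++++++-+++++-.----......
240 +###+##+####++#++#+#########++---+++++++++++++++-.----......
242 ++###########+###++#+#########+--++++++++++++++--.----..
[... 2424 characters left out ...]
------...............--------------...........---+
320 ---------------..................------------..........---++
322 ---------------...................-----------..........---+-
324 ---------------...-.................--...----..........---+-
326 --------------.....................---...----..........---+.
328 --------------.....................----.----..........---++.
330 --------------......................---------.........---+-.
332 ------------........................--------..........---+-.
334 ------------........................--------..........---+..
336 -----------.........................--------..........---+..
338 ----------.........................---------.........---++..
```

Call:
move_arm(
  targets=[
    [0.001,0.02,0.001,0,0,0,0.085],
    [0.001,0.04,0.001,0,0,0,0.085],
    [0.001,0.053,0.001,0,0,0,0.06],
    [0.001,0.053,0.001,0,0,0,0.03],
    [0.001,0.053,0.001,0,0,0,0.01],
    [0.001,0.053,0.001,0,0,0,0.01],
    [0.001,0.053,0.001,0,0,0,0.01],
  ],
  squeeze=100,
)

```text
time: 21.45
ee_pos: [0.6352, -0.0564, 0.1085]
orientation: [-1.574, 0.0, -1.497]
force: [-9.5, 1.4, 3.6]
grip_width: 0.0158
```

```bash
python3 - <<'E'
from h import *
crank(.55,6)
E
```

```text
t 21.45 ee [ 0.6352 -0.0564  0.1085] r 0.0658 crank 0.062 grip 0.0158 F [-9.5  1.4  3.6] M [0.1 1.6 0.1]
[0.0034, 0.0, -0.0042]
[0.007, 0.0, -0.008]
[0.0103, 0.0, -0.0122]
[0.0133, 0.0001, -0.0165]
[0.0159, 0.0001, -0.0212]
[0.0181, 0.0001, -0.026]
```

Call:
move_arm(
  targets=[
    [0.0035,0,-0.004,0,0,0,0.01],
    [0.007,0,-0.008,0,0,0,0.01],
    [0.0103,0,-0.0122,0,0,0,0.01],
    [0.0133,0,-0.0165,0,0,0,0.01],
    [0.016,0,-0.021,0,0,0,0.01],
    [0.018,0,-0.026,0,0,0,0.01],
    [0.018,0,-0.026,0,0,0,0.01],
  ],
)

```text
time: 22.15
ee_pos: [0.6137, -0.0765, 0.1087]
orientation: [-1.563, -0.001, -1.498]
force: [6.5, 1.1, -1.7]
grip_width: 0.0161
```

```bash
python3 - <<'E'
from h import *
crank(.73,4)
E
```

```text
t 22.15 ee [ 0.6137 -0.0765  0.1087] r 0.0666 crank 0.509 grip 0.0161 F [ 6.5  1.1 -1.7] M [ 0.1 -0.8 -0.1]
[-0.0001, -0.0, -0.004]
[0.0012, -0.0001, -0.0074]
[0.0022, -0.0001, -0.0108]
[0.003, -0.0001, -0.0143]
```

Call:
move_arm(
  targets=[
    [0.001,0,-0.0035,0,0,0,0.01],
    [0.002,0,-0.007,0,0,0,0.01],
    [0.003,0,-0.0105,0,0,0,0.01],
    [0.004,0,-0.014,0,0,0,0.01],
    [0.004,0,-0.014,0,0,0,0.01],
  ],
)

```text
time: 22.65
ee_pos: [0.601, -0.0823, 0.1087]
orientation: [-1.561, -0.003, -1.498]
force: [8.4, -2.2, -4.2]
grip_width: 0.0157
```

```bash
python3 - <<'E'
from h import *
crank(.78,3)
E
```

```text
t 22.65 ee [ 0.601  -0.0823  0.1087] r 0.067 crank 0.719 grip 0.0157 F [ 8.4 -2.2 -4.2] M [-0.3 -1.3 -0. ]
[-0.0017, -0.0, -0.0017]
[-0.0015, -0.0, -0.003]
[-0.0012, -0.0, -0.0043]
```

Call:
move_arm(
  targets=[
    [0.0,0,-0.0015,0,0,0,0.01],
    [0.0005,0,-0.003,0,0,0,0.01],
    [0.0005,0,-0.0045,0,0,0,0.01],
    [0.0005,0,-0.0045,0,0,0,0.01],
  ],
)

```text
time: 23.05
ee_pos: [0.5987, -0.0829, 0.1088]
orientation: [-1.555, -0.003, -1.499]
force: [17.6, -0.9, -10.2]
grip_width: 0.0158
```

```bash
python3 - <<'E'
from h import *
crank(.83,3)
E
```

```text
t 23.05 ee [ 0.5987 -0.0829  0.1088] r 0.067 crank 0.755 grip 0.0158 F [ 17.6  -0.9 -10.2] M [-0.2 -2.7 -0. ]
[-0.0017, -0.0, -0.002]
[-0.0015, -0.0001, -0.0036]
[-0.0013, -0.0001, -0.0052]
```

Call:
move_arm(
  targets=[
    [0.0,0,-0.0015,0,0,0,0.01],
    [0.0,0,-0.003,0,0,0,0.01],
    [0.0,0,-0.003,0,0,0,0.01],
  ],
)

```text
time: 23.35
ee_pos: [0.5982, -0.0829, 0.1089]
orientation: [-1.547, -0.004, -1.499]
force: [27.9, -0.1, -16.1]
grip_width: 0.0161
```

```bash
python3 - <<'E'
from h import *
crank(.83,1)
E
```

```text
t 23.35 ee [ 0.5982 -0.0829  0.1089] r 0.0669 crank 0.762 grip 0.0161 F [ 27.9  -0.1 -16.1] M [-0.1 -4.3 -0.1]
[-0.0013, -0.0001, -0.0047]
```

Call:
move_arm(
  targets=[
    [0,0,0.002,0,0,0,0.01],
    [0,0,0.004,0,0,0,0.01],
    [0,0,0.005,0,0,0,0.05],
    [0,0,0.005,0,0,0,0.085],
    [0,0,0.005,0,0,0,0.085],
    [0,-0.03,0.005,0,0,0,0.085],
    [0,-0.07,0.005,0,0,0,0.085],
    [-0.02,-0.11,0.005,0,0,0,0.085],
  ],
)

```text
time: 24.15
ee_pos: [0.5931, -0.0632, 0.2173]
orientation: [-1.572, -0.0, -1.5]
force: [0.8, 0.2, 0.6]
grip_width: 0.085
```

Call:
move_arm(
  targets=[
    [-0.05,-0.02,0,0,0,0,0.085],
    [-0.1,-0.03,-0.03,0,0,0,0.085],
    [-0.14,-0.03,-0.06,0,0,0,0.085],
    [-0.14,-0.03,-0.06,0,0,0,0.085],
    [-0.14,-0.03,-0.06,0,0,0,0.085],
  ],
)

```text
time: 24.65
ee_pos: [0.5228, 0.0744, 0.2469]
orientation: [-1.57, -0.0, -1.495]
force: [-0.1, -0.2, 0.2]
grip_width: 0.085
```

```bash
python3 - <<'E'
from h import *
go(.5344,.1059,.2,4)
c=snap("wrist","w13"); print("bar top exp",proj(c,[.5342,.172,.048]),"fixed edge",proj(c,(.534,.174,.055)))
O=np.array([.5383,.1142]);a=np.radians(94);X=np.array([np.cos(a),np.sin(a)]);Y=np.array([-X[1],X[0]])
fr=np.ascontiguousarray(c["frame"])
hsv=cv2.cvtColor(fr,cv2.COLOR_RGB2HSV)
m=((hsv[...,1]>90)&(hsv[...,2]<160)).astype(np.uint8)
pl=np.array([proj(c,np.r_[O+x*X+y*Y,.03]) for x,y in [(-.08,-.058),(.075,-.058),(.075,.058),(-.08,.058)]],np.int32)
k=np.zeros_like(m);cv2.fillPoly(k,[pl],1)
m=cv2.morphologyEx(m*k,cv2.MORPH_OPEN,np.ones((5,5)))
cs,_=cv2.findContours(m,0,2);q=max(cs,key=cv2.contourArea);print(cv2.contourArea(q))
for p in cv2.approxPolyDP(q,4,True)[:,0]:
    w=ray(c,*p,.06)[:2]-O; print(p,"press",(w@X).round(4),(w@Y).round(4))
g=cv2.cvtColor(fr,cv2.COLOR_RGB2GRAY); x0,y0=[int(v) for v in np.round(proj(c,np.r_[O+.05*X,.055]))]
b=fr[max(0,y0-70):y0+70,x0-100:x0+100]; r=cv2.resize(cv2.cvtColor(b,cv2.COLOR_RGB2GRAY),(100,b.shape[0]//2),interpolation=cv2.INTER_AREA)
print(x0,y0)
for i,l in enumerate(r): print(max(0,y0-70)+2*i,"".join("@#+-. "[min(5,v//36)] for v in l))
E
```

```text
t 24.65 [0.5228 0.0744 0.2469] theta 4.3350543646528905 go [-0.0306  0.0469  0.0139] [-0.001  0.006  0.   ] q [ 0.   -0.18  1.84 -0.    1.48 -0.08] F [-0.1 -0.2  0.2]
bar top exp [337.6, 108.9] fixed edge [338.1, 105.5]
10971.0
[312 105] press 0.0598 0.0216
[291 128] press 0.0419 0.0389
[292 234] press -0.0482 0.0393
[375 235] press -0.0488 -0.035
[382 106] press 0.0593 -0.0353
338 118
48 ...............................---++++++---...   ... .....................  ......... ............. 
50 .........................--...........--++#+++--....  .  ...............        ..... ............. 
52 .....................-----------------...----------...........---...---.............. ............  
54 ....................-.............................................................    ............  
56 ....................-.............................................................     ............ 
58 ....................-............................................................-       ...........
60 .................----............................................................-  
[... 5912 characters left out ...]
############################+#######++++-  ......-......... ..........
176 .............   .-.....---+########+#####################+########++++-  ......-................ ...
178 ..........--..  .-....----+#######################################++++-  ......-...............  ...
180 .......--------. -..------+#######################################++++. .--...--....................
182 ......----------.-.-------+#######################################++++-.-----.......................
184 ......-----------+--------+#######################################++++-.-------.....................
186 ......-----------+--------+######################################+++++-.-------......... .....  ....
```

```bash
python3 -c "
from rig import hand_in;print(hand_in())"
```

```text
the job is handed in; nothing more can be done
None
```

The box went through both passes and I handed the job in at about 25 s of the 72 s allowed. It is clamped with the end next to the bevel against the fixed jaw, and the robot is clear. I had no direct reading of the bar or of the jaw's contact force, so "flush" below is judged from the crank stalling, and `hand_in` gave no verdict.

**First pass:** I set the long side next to the bevel facing the bar, then moved the box 2.6 mm to centre it better. I cranked until it stalled at about 1.715 rad (given: 1.71), with the force at the grip jumping from about 14 N to 28 N.

**Second pass:** I cranked back, turned the box a quarter turn and released it. I then cranked until it stalled at about 0.76 rad by my estimate. The value given is 0.71, and my grip radius read 67 mm instead of 65 mm, so I put the difference down to grip slip. The force again rose to about 28 N.

**Last wrist picture:**
- The box front is at x ≈ 0.0595 m, against the fixed jaw face at 0.060 m.
- The box is square to within about 0.005 rad.
- Its centre line is about 2 mm off the press centre.
- The gripper is open, well above the box, and the measured force is near zero.

**Checks that disagreed or were not made:**
- **Which middle counts:** it was unclear whether "middle" means the full side or only the flat beside the bevel, 9 mm apart, so I aimed between the two. In the second pass the offset is about +2 mm by one reading and −7 mm by the other, both within the 10 mm limit.
- **First-pass centring:** two measurements differed by about 4 mm, averaging roughly −5 mm, so the offset is about −5 mm or +4 mm by the two readings.
- **Jars and tape roll:** I kept clear of them but did not measure them again at the end.

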